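# Load the sample carriage of the bench analyser and park the tray

## Task

Load the analyser: put the blue check standard in the well with the blue ring and every sample puck that is in the tray in a plain well of its own, each lying flat on the bottom of its well, and then push the loaded carriage in under the hood until its spring catch clicks and it stays fully home. Slide the emptied tray over the bench, without lifting it off, until it lies wholly inside the yellow outline, and leave everything else on the bench where it is.

Things in the scene. Friction and masses are not known exactly. Their poses are not given: they have to be found in the camera images.
- carriage (a joint): How far the aluminium 4-well carriage (80 x 220 mm) is pushed in, m: 0 fully out at a stop, 0.210 fully home at a stop, all wells under the hood. It slides along -y of the well points, friction about 1.5 N; starts partly in, some wells under the hood. A sprung plunger resists (about 8 N more) from 14 mm before home; past 7 mm before home it snaps over, pulls the carriage home and holds it.
- handle (a point): Grip point on the black handle at the carriage's outer end: an upright plate 12 mm thick along the slide, 50 mm wide across it, its top 85 mm above the bench. The point lies in its middle, 71 mm above the bench, 55 mm outwards of well3. Pinch it from above across its thickness or push its outer face. When home its middle is 35 mm outside the hood's face.
- well0 (a point): Centre of the floor of well 0 (the innermost one, marked by a blue ring and blue patches: for the blue standard). Round, 45 mm in diameter, 10 mm deep; floor 28 mm, carriage top 38 mm above the bench. Moves with the carriage: y axis outwards along the slide (well0 to well3), z up; wells 50 mm apart along y. With the carriage fully out it is 40 mm outside the hood's face.
- well1 (a point): Centre of the floor of well 1 (plain). Round, 45 mm in diameter, 10 mm deep; floor 28 mm, carriage top 38 mm above the bench. Moves with the carriage: y axis outwards along the slide (well0 to well3), z up; wells 50 mm apart along y. With the carriage fully out it is 90 mm outside the hood's face.
- well2 (a point): Centre of the floor of well 2 (plain). Round, 45 mm in diameter, 10 mm deep; floor 28 mm, carriage top 38 mm above the bench. Moves with the carriage: y axis outwards along the slide (well0 to well3), z up; wells 50 mm apart along y. With the carriage fully out it is 140 mm outside the hood's face.
- well3 (a point): Centre of the floor of well 3 (plain, the outermost, next to the handle). Round, 45 mm in diameter, 10 mm deep; floor 28 mm, carriage top 38 mm above the bench. Moves with the carriage: y axis outwards along the slide (well0 to well3), z up; wells 50 mm apart along y. With the carriage fully out it is 190 mm outside the hood's face.
- analyser: White bench analyser, fixed. Origin on the bench below the middle of the tunnel mouth in the hood's face; y points out of the mouth along the slide, z up. Tunnel 96 mm wide, roof 64 mm above the bench; the hood is 86 mm high from y = 0 to -210 mm, the body beyond is 230 to 250 mm high. It spans x -56 to +295 mm. The slide bed runs out to y = 230 mm.
- standard: The check standard, blue with a white band and white faces: a sealed flat round puck, 40 mm in diameter and 24 mm high, about 60 g, the same either way up. Origin at its centre (12 mm above its underside), z along its axis. It starts standing on the floor of the tray.
- sample1: Sample puck, beige with a brown band and brown faces, may be absent: a sealed flat round puck, 40 mm in diameter and 24 mm high, about 60 g, the same either way up. Origin at its centre (12 mm above its underside), z along its axis. It starts standing on the floor of the tray.
- sample2: Sample puck like sample1, may be absent: a sealed flat round puck, 40 mm in diameter and 24 mm high, about 60 g, the same either way up. Origin at its centre (12 mm above its underside), z along its axis. It starts standing on the floor of the tray.
- sample3: Sample puck like sample1, may be absent: a sealed flat round puck, 40 mm in diameter and 24 mm high, about 60 g, the same either way up. Origin at its centre (12 mm above its underside), z along its axis. It starts standing on the floor of the tray.
- tray: Slate-grey loose open tray, 100 mm (its x) by 270 mm (its y) outside, 14 mm high, walls 6 mm thick, floor 6 mm thick, 0.35 kg. Origin at the centre of its underside. The pucks stand in it in a row along its y.
- tray_corner0 (a point): Outer lower corner 0 of the tray (in the tray's frame at x -50, y -135 mm).
- tray_corner1 (a point): Outer lower corner 1 of the tray (in the tray's frame at x -50, y +135 mm).
- tray_corner2 (a point): Outer lower corner 2 of the tray (in the tray's frame at x +50, y -135 mm).
- tray_corner3 (a point): Outer lower corner 3 of the tray (in the tray's frame at x +50, y +135 mm).
- outline: Yellow rectangular outline printed flat on the bench: 140 mm (its x) by 310 mm (its y) inside the lines, lines 8 mm wide; the parking place of the tray, which fits along it either way round. Origin at its centre.
- mouse: Black computer mouse, 100 by 58 by 31 mm, loose; leave alone. Origin under its centre.
- jar: Jar with a white cap, 60 mm in diameter, 75 mm high, loose; leave alone. Origin under its centre.
- ethanol: Bottle with a red cap, 64 mm in diameter, 170 mm high, loose; leave alone. Origin under its centre.
- film_roll: Clear roll of film, 80 mm in diameter, 50 mm high, loose; leave alone. Origin under its centre.
- calculator: Grey desk calculator, 75 by 130 by 17 mm, loose; leave alone. Origin under its centre.
- pen_pot: Grey empty pen pot, 76 mm in diameter, 95 mm high, loose; leave alone. Origin under its centre.
Not all that is in view belongs to the job. What is shaped like the standard but pink is not meant. What is shaped like the sample2 but green is not meant.

How it is judged:
By the outcome, as a careful person would: the job done as asked, in the order asked, and still so for the second after the job is handed in, with the robot touching nothing.
Of sample1, sample2, sample3 only 2 to 3 are there at a start; the rules pass over those that are not, and their reading is None.
At some moment in a run one of tray may be knocked a few centimetres aside while the robot is not near it.
Once in a run the grip may slacken for a moment while it holds something.
It also fails if it takes over 210 s, if anything falls off the work surface, if the arm or the gripper's body presses on something with over 40 N, if the wrist force passes 120 N, or if a joint passes its speed limit or range.

## Robot

A 6-joint arm with a two-finger parallel gripper is mounted at the origin on the work surface. World frame = base frame: x ahead of the robot, y to its left, z up, the work surface at z = 0. Lengths are in mm, angles in rad, forces in N, time in s.
With the tool pointing down it reaches from about 350 to 975 mm from the base axis. Payload 7.1 kg.
Tool frame: the origin (TCP) lies midway between the tips of the shut fingers; the grasp point (between the pads) lies 19 mm behind it; z points along the fingers, y is the line along which they close (so a half turn about z gives the same grasp; the last joint's range is limited). The gripper opens to 88 mm and grips with 3 to 60 N. Pads are 20 mm wide; open, the fingers measure 115 mm over their backs; the gripper's body (75 mm by 178 mm) begins 61 mm behind the grasp point.
Start: joints at [1.181, 0.423, 1.63, -0, 1.089, -0.019], TCP at [226.443, 582.519, 222.675] pointing down, gripper open.
Joint ranges: [-3, 3], [-0.9, 2.11], [0.09, 2.58], [-1.31, 4.45], [0.11, 2.69], [-2.54, 2.54]. Speed limits (rad/s): [2.39, 2.39, 3.01, 3.14, 3.14, 3.14].

## Interface

Orientations are given as a rotation vector (axis times angle).
In Python, from workcell import ctrl gives the robot as it stands. The module is installed in compiled form; this text tells all that it offers.
- The arm moves only by the tool apply_moves, never from a script. Its argument "targets" is a list of rows, each a list of 3 entries, a list of its own where there are three numbers: the opening, from -1 (shut) to 1 (fully open), then the shift along the tool's x, y, z normalised to -1 to 1, where 1 is 5 cm, then the turn, a rotation vector about the tool's x, y, z normalised to -1 to 1, where 1 is 90 degrees. In form: [[jaw, [x, y, z], [wx, wy, wz]], ...]. A call has 1 to 8 rows; each row shifts and turns the commanded pose from where the row before left it, along the tool's axes as they then stand; what a row does not reach is not made up. A row lasts 1/8 s, in which the tool goes at most 62.5 mm and 10.7 degrees, less where a joint would pass 70% of its speed; a pose out of reach is approached as far as the arm can. A call with a number of a shift or a turn outside -1 to 1 is refused whole. A call with a gripper value outside its range is refused whole. The fingers move at their own pace and stop on an object; the grip force is fixed at half the most. Time passes only in rows, so rows that do not move let the fingers close. It gives the time, the measured TCP pose, the force, the opening and the grip force at its end, in the units of the state.
- ctrl.get_obs(): the state, without advancing time (a new reading comes with each control period).
- ctrl.get_image(name): name is "scene" or "top"; returns a dict with "pixels" (400x640x3 uint8, blue, green, red), "camera_matrix" (3x3 intrinsics, pixels), "k1" (the pictures are not rectified: a ray, as slopes to the right and down, at radius r is drawn at 1 + k1 r^2 times it, then the intrinsics apply), "view" (4x4, takes a point from world to camera coordinates). Camera axes: x right, y down, z forward; pixel columns grow to the right and rows downward; lengths in mm; the calibration is good to about 2 mm. A picture is of the moment at which its call begins. There is no depth.
- ctrl.close_job(): hands the job in; it is judged then, once.
Trained networks look in the newest picture that a camera, given by its name, has taken for a name from the list of things; names that differ only in an ending like _2 or _b are one class to them, and where a whole thing is asked for, a point or a joint stands for the part that bears it (a point fixed in the world has none). Each returns a list of dicts, best first, with "score" (0 to 1); they miss things now and then, are a little off and sometimes report something else, mostly with a low value. They report only what shows in the picture. A call takes as long as a camera call. They do not tell look-alikes from the thing itself.
- ctrl.masks_of(label, camera): "region" (400x640 bool, what is visible of it) and "bbox" ([left, top, right, bottom] in pixels, round what is visible of it).
- ctrl.pinpoint(label, camera): "xy" ([column, row] in pixels: a listed point, or the origin of a listed thing).
The state is a dict: "t": time; "qpos": joint angles; "qvel": joint speeds; "joint_torque": joint torques, N m; "ee_pos": TCP position; "orientation": TCP orientation; "ft_force": force on the tool from outside, world axes, zero at the start; "moment": the same for the moment, N m; "width": finger opening in mm; "grasp_force": force on a finger pad.
Only numpy, scipy, OpenCV 4.12 (cv2) and the standard library are available. Lean on these libraries where they do the work, as an engineer would, in place of code of your own. Each camera call takes 0.05 s, during which the arm holds its last target. There are 200 camera calls.

## Working session

There is one attempt and no reset: what is moved stays moved. The work goes in short steps, Python scripts to look and compute and a tool call to move; the robot and the scene stay as the last step left them, time stands still between calls to the robot, and variables do not carry over. Pictures are saved under pics/ and viewed, at most 14 in all, crops included, and the job is handed in when it is done.

Besides the shell and the picture viewer there is one more tool, called after ">>>" as name(argument=value, ...) on one line, values as JSON. apply_moves: Moves the arm, as the interface text tells. Scaled input: -1 to 1 covers 5 cm each way for a shift and 90 degrees each way for a turn. Its arguments: {"type":"object","properties":{"targets":{"type":"array"}},"required":["targets"]}

```bash
mkdir -p pics
cat > h.py <<'E'
import numpy as np, cv2
from workcell import ctrl
from scipy.spatial.transform import Rotation as R
def im(n,save=None):
    d=ctrl.get_image(n)
    if save: cv2.imwrite('pics/'+save,d['pixels'])
    return d
def ray(d,uv):
    K=np.array(d['camera_matrix']);V=np.array(d['view']);k=d['k1']
    p=np.array([(uv[0]-K[0,2])/K[0,0],(uv[1]-K[1,2])/K[1,1]])
    q=p.copy()
    for _ in range(30): q=p/(1+k*(q@q))
    r=V[:3,:3].T@np.array([q[0],q[1],1]); c=-V[:3,:3].T@V[:3,3]
    return c,r
def at(d,uv,z):
    c,r=ray(d,uv); return (c+r*(z-c[2])/r[2])[:2]
def proj(d,P):
    K=np.array(d['camera_matrix']);V=np.array(d['view'])
    p=V[:3,:3]@np.array(P)+V[:3,3]; s=p[:2]/p[2]; s=s*(1+d['k1']*(s@s))
    return np.array([K[0,0]*s[0]+K[0,2],K[1,1]*s[1]+K[1,2]])
E
python3 - <<'E'
from h import *
t=im('top','top0.png'); s=im('scene','scene0.png')
for d in (t,s): print(np.round(ray(d,(320,200))[0]),d['k1'])
Z={'handle':71,'well0':28,'well1':28,'well2':28,'well3':28,'analyser':0,'standard':18,'sample1':18,'tray':0,'tray_corner0':0,'tray_corner1':0,'tray_corner2':0,'tray_corner3':0,'outline':0}
for n,z in Z.items():
    for c,d in(('top',t),('scene',s)):
        print(n,c,[(round(x['score'],2),np.round(x['xy']).tolist(),np.round(at(d,x['xy'],z)).tolist()) for x in ctrl.pinpoint(n,c)[:6]])
E
```

```text
[ 340.   41. 1123.] -0.07445699605779542
[1642. -585. 1089.] -0.1586020734125967
handle top [(0.63, [292.0, 163.0], [652.0, 133.0]), (0.26, [332.0, 172.0], [636.0, 24.0])]
handle scene [(0.66, [351.0, 211.0], [649.0, 115.0])]
well0 top [(0.93, [315.0, 169.0], [655.0, 71.0]), (0.67, [350.0, 175.0], [646.0, -28.0]), (0.62, [286.0, 256.0], [407.0, 125.0]), (0.6, [336.0, 175.0], [643.0, 12.0]), (0.26, [462.0, 311.0], [308.0, -352.0]), (0.17, [146.0, 204.0], [508.0, 526.0])]
well0 scene [(0.89, [337.0, 228.0], [661.0, 59.0]), (0.71, [313.0, 234.0], [650.0, -21.0])]
well1 top [(0.93, [315.0, 169.0], [655.0, 71.0]), (0.67, [350.0, 175.0], [646.0, -28.0]), (0.62, [286.0, 256.0], [407.0, 125.0]), (0.6, [336.0, 175.0], [643.0, 12.0]), (0.26, [462.0, 311.0], [308.0, -352.0]), (0.17, [146.0, 204.0], [508.0, 526.0])]
well1 scene [(0.89, [337.0, 228.0], [661.0, 59.0]), (0.71, [313.0, 234.0], [650.0, -21.0])]
well2 top [(0.93, [315.0, 169.0], [655.0, 71.0]), (0.67, [350.0, 175.0], [646.0, -28.0]), (0.62, [286.0, 256.0], [407.0, 125.0]), (0.6, [336.0, 175.0], [643.0, 12.0]), (0.26, [462.0, 311.0], [
[... 1952 characters left out ...]
410.0, 403.0]), (0.65, [288.0, 219.0], [510.0, 131.0]), (0.61, [287.0, 254.0], [413.0, 124.0])]
tray_corner2 scene [(0.97, [330.0, 198.0], [488.0, 133.0]), (0.78, [317.0, 185.0], [401.0, 131.0]), (0.71, [399.0, 180.0], [510.0, 419.0]), (0.57, [380.0, 163.0], [390.0, 415.0])]
tray_corner3 top [(0.8, [187.0, 245.0], [410.0, 403.0]), (0.65, [288.0, 219.0], [510.0, 131.0]), (0.61, [287.0, 254.0], [413.0, 124.0])]
tray_corner3 scene [(0.97, [330.0, 198.0], [488.0, 133.0]), (0.78, [317.0, 185.0], [401.0, 131.0]), (0.71, [399.0, 180.0], [510.0, 419.0]), (0.57, [380.0, 163.0], [390.0, 415.0])]
outline top [(0.63, [188.0, 157.0], [660.0, 440.0])]
outline scene [(0.83, [275.0, 208.0], [448.0, -58.0])]
```

View pics/top0.png

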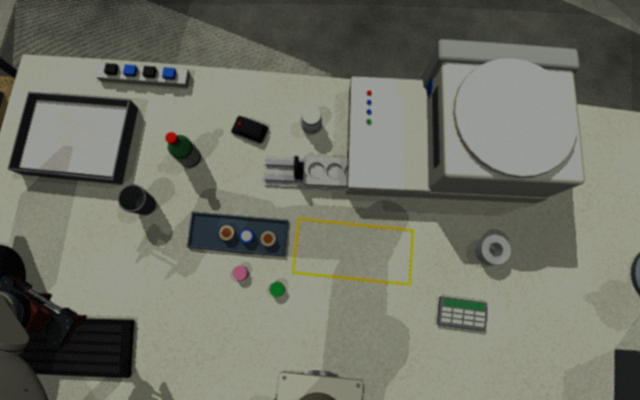

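View pics/scene0.png

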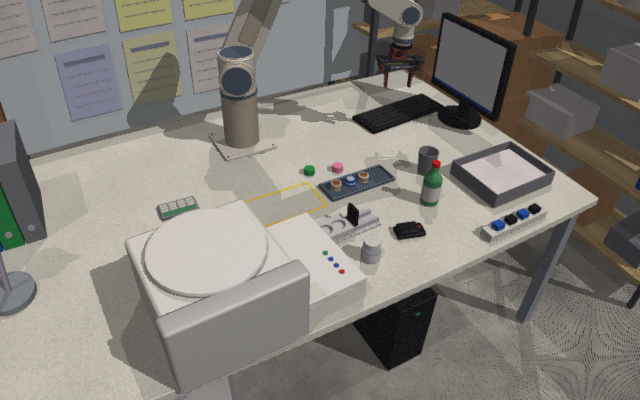

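The top view shows the tray centred at (239,235). It holds two brown pucks at (227,233) and (268,239), with a blue puck at (247,237) between them. The look-alikes are pink (241,273) and green (278,289), both outside the tray, so I leave them. Wells are visible at (315,169) and (336,172), the handle at (298,167), the outline around (354,251), and the mouth edge at x≈349. I'll confirm with an enlarged crop.

Run:
```python
from h import *
d=im('top'); p=d['pixels']
c=cv2.resize(p[145:305,180:420],None,fx=3.3,fy=3.3,interpolation=cv2.INTER_CUBIC); cv2.imwrite('pics/c1.png',np.clip(c.astype(float)*1.3,0,255).astype('uint8'))
# tray mask -> rect
for cam in('top',):
  for n,z in(('tray',14),('outline',0)):
    m=ctrl.masks_of(n,cam)
    for x in m[:2]:
        ys,xs=np.nonzero(x['region']); h=cv2.convexHull(np.c_[xs,ys].astype(np.int32))[:,0]
        w=np.array([at(d,u,z) for u in h]).astype(np.float32)
        print(n,x['score'],x['bbox'],cv2.minAreaRect(w))
hsv=cv2.cvtColor(p,cv2.COLOR_BGR2HSV)
y=cv2.inRange(hsv,(20,110,80),(38,255,255)); ys,xs=np.nonzero(y[200:300,280:430]);
w=np.array([at(d,(a+280,b+200),0) for a,b in zip(xs,ys)]).astype(np.float32); r=cv2.minAreaRect(w);print('yellow',len(w),r,np.round(cv2.boxPoints(r)).tolist())
for n,z in(('standard',30),('sample1',30),('well0',38),('handle',85)):
    for x in ctrl.masks_of(n,'top')[:6]:
        ys,xs=np.nonzero(x['region']); print(n,round(x['score'],2),x['bbox'],len(xs),np.round(at(d,(xs.mean(),ys.mean()),z)))
```

```text
tray 0.82 [188.2, 214.4, 289.3, 256.5] ((455.02630615234375, 264.2058410644531), (103.41228485107422, 272.4978332519531), 0.42637524008750916)
outline 0.74 [286.9, 214.9, 416.9, 287.7] ((441.32025146484375, -54.44041442871094), (334.8619079589844, 162.43934631347656), 89.97257995605469)
yellow 1103 ((441.2164001464844, -55.38700866699219), (157.46713256835938, 327.34783935546875), 0.026840737089514732) [[362.0, 108.0], [363.0, -219.0], [520.0, -219.0], [520.0, 108.0]]
standard 0.67 [233.1, 265.6, 250.5, 278.0] 166 [350. 239.]
standard 0.65 [241.5, 228.0, 252.9, 243.2] 187 [449. 235.]
sample1 0.65 [272.5, 277.8, 285.7, 296.4] 168 [318. 138.]
sample1 0.52 [221.2, 225.6, 236.0, 240.8] 193 [452. 289.]
sample1 0.51 [262.7, 231.1, 276.2, 247.3] 185 [448. 178.]
well0 0.98 [294.6, 155.3, 349.7, 189.5] 1454 [649.  54.]
handle 0.9 [293.7, 155.5, 346.9, 187.0] 1477 [634.  53.]
```

View pics/c1.png

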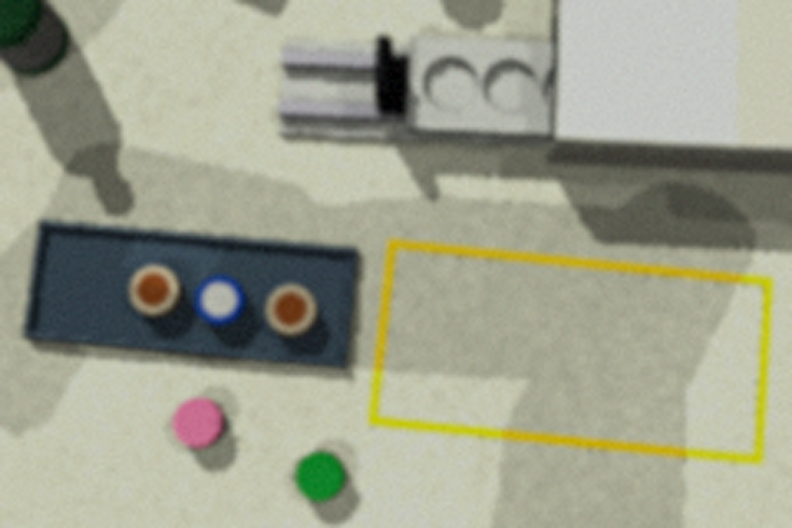

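The crop confirms it: the blue puck with a white face is at crop (219,299), and the two brown-faced pucks are at (154,290) and (291,308), all inside the tray. The pink and green ones are outside it. So there are two samples. Next I measure the pucks and handle more exactly and check the tool orientation.

```bash
cat >> h.py <<'E'
def pucks(d,z=30,roi=(180,205,300,262)):
    """face discs (white in blue / brown) sub-pixel -> world"""
    x0,y0,x1,y1=roi; S=6
    p=cv2.resize(d['pixels'][y0:y1,x0:x1],None,fx=S,fy=S,interpolation=cv2.INTER_CUBIC)
    h=cv2.cvtColor(p,cv2.COLOR_BGR2HSV); out=[]
    for nm,lo,hi in(('brown',(3,110,50),(14,255,255)),('blue',(105,150,60),(125,255,255))):
        m=cv2.inRange(h,lo,hi)
        for c in cv2.findContours(m,cv2.RETR_EXTERNAL,cv2.CHAIN_APPROX_NONE)[0]:
            if cv2.contourArea(c)>30*S*S/2:
                (u,v),r=cv2.minEnclosingCircle(c); M=cv2.moments(cv2.convexHull(c)); u,v=M['m10']/M['m00'],M['m01']/M['m00']
                uv=((u+.5)/S-.5+x0,(v+.5)/S-.5+y0); out.append((nm,np.round(uv,1).tolist(),round(r/S,1),np.round(at(d,uv,z),1).tolist()))
    return out
def axes():
    o=ctrl.get_obs(); return np.array(o['ee_pos']),R.from_rotvec(o['orientation']).as_matrix()
E
python3 - <<'E'
from h import *
p,A=axes(); print(p,np.round(A,3)); print(ctrl.get_obs()['width'],ctrl.get_obs()['ft_force'])
d=im('top'); print(pucks(d))
for n,c,z in(('well3',(317,170.1),38),('well2',(335.2,170.8),38),('handle top out edge mid',(294.8,167),85)): print(n,at(d,c,z))
s=im('scene'); c=cv2.resize(s['pixels'][155:255,280:400],None,fx=6,fy=6,interpolation=cv2.INTER_CUBIC); cv2.imwrite('pics/c2.png',c)
E
```

```text
[226.4480246  582.52235556 222.69392474] [[-0.932  0.362  0.   ]
 [ 0.362  0.932  0.   ]
 [-0.     0.    -1.   ]]
87.75964010233483 [-0.7196888  -0.11882095 -0.49138518]
[('brown', [267.5, 238.2], 5.0, [448.5, 178.3]), ('brown', [225.9, 232.2], 4.9, [452.9, 292.1]), ('blue', [245.9, 235.3], 8.0, [450.2, 237.1])]
well3 [648.11103509  65.15183748]
well2 [651.23862253  15.13761273]
handle top out edge mid [637.27679849 123.22135371]
```

View pics/c2.png

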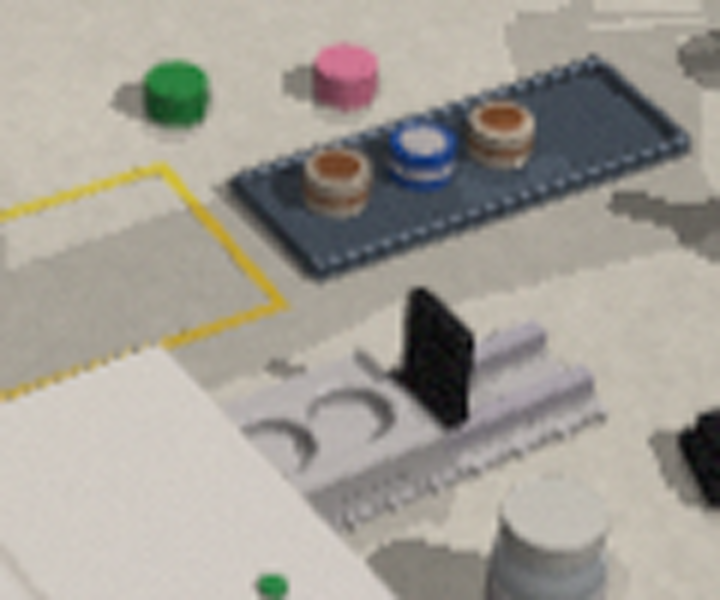

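The scene crop agrees: two brown-faced pucks and one blue one in the tray, and two plain wells visible outside the hood. I turn the tool so the fingers close along world x, which makes tool x = world y and tool y = world x.

>>> apply_moves(targets=[[1,[0,0,0],[0,0,0.1092]],[1,[0,0,0],[0,0,0.1092]],[1,[0,0,0],[0,0,0.1092]],[1,[0,0,0],[0,0,0.1092]],[1,[0,0,0],[0,0,0.1092]],[1,[0,0,0],[0,0,0.1092]],[1,[0,0,0],[0,0,0.1092]],[1,[0,0,0],[0,0,0]]])

```text
t: 2.95
ee_pos: [226.4, 582.5, 222.7]
orientation: [-2.221, -2.222, 0.0]
ft_force: [-0.0, -0.3, 1.2]
width: 87.5
grasp_force: 0.0
```

>>> apply_moves(targets=[[-1,[-0.8167,0.7067,0],[0,0,0]],[-1,[-0.8167,0.7067,0],[0,0,0]],[-1,[-0.8167,0.7067,0],[0,0,0]],[-1,[-0.8167,0.7067,0],[0,0,0]],[-1,[-0.8167,0.7067,0],[0,0,0]],[-1,[-0.8167,0.7067,0],[0,0,0]],[-1,[-0.8167,0.7067,0],[0,0,0]],[-1,[-0.8167,0.7067,0],[0,0,0]]])

```text
t: 3.95
ee_pos: [510.0, 254.2, 222.9]
orientation: [2.217, 2.225, 0.001]
ft_force: [1.0, 0.1, 0.0]
width: 11.2
grasp_force: 0.0
```

>>> apply_moves(targets=[[-1,[-0.8167,0.7067,0],[0,0,0]],[-1,[-0.8167,0.7067,0],[0,0,0]],[-1,[-0.8167,0.7067,0],[0,0,0]],[-1,[-0.8167,0.7067,0],[0,0,0]],[-1,[0,0,0],[0,0,0]],[-1,[0,0,0],[0,0,0]]])

```text
t: 4.7
ee_pos: [649.5, 92.4, 222.3]
orientation: [-2.22, -2.222, 0.001]
ft_force: [0.4, 0.3, -0.3]
width: 0.3
grasp_force: 0.0
```

>>> apply_moves(targets=[[-1,[0,0,0.85],[0,0,0]],[-1,[0,0,0.85],[0,0,0]],[-1,[0,0,0.85],[0,0,0]],[-1,[0,0,0.85],[0,0,0]],[-1,[0,0,0],[0,0,0]],[-1,[0.06,0,0],[0,0,0]],[-1,[0.06,0,0],[0,0,0]]])

```text
t: 5.58
ee_pos: [651.5, 99.0, 55.1]
orientation: [2.22, 2.22, 0.004]
ft_force: [-0.6, 0.5, 0.1]
width: 0.8
grasp_force: 0.0
```

Run:
```python
from h import *
t=im('top'); s=im('scene')
a=cv2.resize(t['pixels'][130:200,250:360],None,fx=5,fy=5,interpolation=cv2.INTER_CUBIC)
b=cv2.resize(s['pixels'][160:260,290:410],None,fx=2.08,fy=2.08,interpolation=cv2.INTER_CUBIC)
b=cv2.resize(b,(550,int(550*100/120))) [:250]
cv2.imwrite('pics/c3.png',np.vstack([a,b]))
```

```text
(no output)
```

View pics/c3.png

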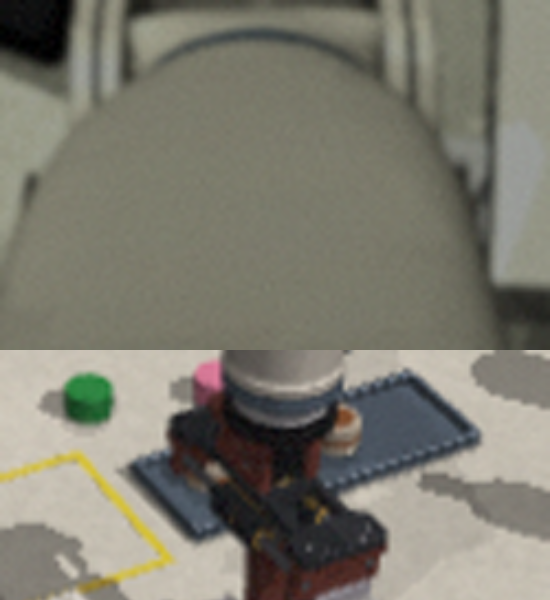

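The arm hides the handle in both views: the wrist fills the top crop, and the gripper covers it in the scene crop. So I go by contact and push the handle outward while watching the force.

>>> apply_moves(targets=[[-1,[0.06,0,0],[0,0,0]],[-1,[0.06,0,0],[0,0,0]],[-1,[0.06,0,0],[0,0,0]],[-1,[0.06,0,0],[0,0,0]],[-1,[0.1,0,0],[0,0,0]],[-1,[0.1,0,0],[0,0,0]],[-1,[0.1,0,0],[0,0,0]],[-1,[0.1,0,0],[0,0,0]]])

```text
t: 6.68
ee_pos: [649.8, 130.6, 52.4]
orientation: [-2.222, -2.221, 0.001]
ft_force: [-0.8, -1.1, 0.1]
width: 0.6
grasp_force: 0.9
```

>>> apply_moves(targets=[[-1,[0.1,0,0],[0,0,0]],[-1,[0.1,0,0],[0,0,0]],[-1,[0.1,0,0],[0,0,0]],[-1,[0.1,0,0],[0,0,0]],[-1,[0.1,0,0],[0,0,0]],[-1,[0.1,0,0],[0,0,0]],[-1,[0.1,0,0],[0,0,0]],[-1,[0.1,0,0],[0,0,0]]])

```text
t: 7.68
ee_pos: [650.2, 170.5, 52.7]
orientation: [2.222, 2.221, 0.0]
ft_force: [-1.2, -2.4, 0.6]
width: 0.5
grasp_force: 0.9
```

>>> apply_moves(targets=[[-1,[0.1,0,0],[0,0,0]],[-1,[0.1,0,0],[0,0,0]],[-1,[0.1,0,0],[0,0,0]],[-1,[0.1,0,0],[0,0,0]],[-1,[0.06,0,0],[0,0,0]]])

```text
t: 8.3
ee_pos: [650.2, 193.6, 52.7]
orientation: [-2.222, -2.221, -0.0]
ft_force: [-1.6, -1.2, 0.2]
width: 0.4
grasp_force: 0.9
```

>>> apply_moves(targets=[[-1,[0.06,0,0],[0,0,0]],[-1,[0.06,0,0],[0,0,0]]])

```text
t: 8.55
ee_pos: [650.2, 199.3, 52.7]
orientation: [-2.222, -2.221, 0.0]
ft_force: [-1.6, -2.7, -0.1]
width: 0.3
grasp_force: 0.9
```

>>> apply_moves(targets=[[-1,[0.06,0,0],[0,0,0]],[-1,[0.06,0,0],[0,0,0]]])

```text
t: 8.8
ee_pos: [650.2, 205.3, 52.7]
orientation: [-2.222, -2.221, 0.0]
ft_force: [-1.6, -1.5, 0.1]
width: 0.4
grasp_force: 0.9
```

>>> apply_moves(targets=[[-1,[0.06,0,0],[0,0,0]],[-1,[0.06,0,0],[0,0,0]]])

```text
t: 9.05
ee_pos: [650.1, 210.7, 52.6]
orientation: [2.221, 2.221, -0.002]
ft_force: [0.3, -13.8, 3.3]
width: 0.3
grasp_force: 6.9
```

>>> apply_moves(targets=[[-1,[0.06,0,0],[0,0,0]],[-1,[0.04,0,0],[0,0,0]]])

```text
t: 9.3
ee_pos: [650.1, 210.9, 52.6]
orientation: [2.217, 2.22, -0.01]
ft_force: [0.6, -30.9, 5.8]
width: 0.5
grasp_force: 15.4
```

>>> apply_moves(targets=[[-1,[0.04,0,0],[0,0,0]],[-1,[0.04,0,0],[0,0,0]]])

```text
t: 9.55
ee_pos: [650.1, 211.1, 52.6]
orientation: [2.215, 2.218, -0.017]
ft_force: [0.3, -46.0, 9.2]
width: 0.5
grasp_force: 23.3
```

The stop is reached at TCP y≈210.5, so the handle middle is near y≈226.5. I back off, lift, and go over the blue puck.

>>> apply_moves(targets=[[1,[-0.25,0,0],[0,0,0]],[1,[0,0,-0.8],[0,0,0]],[1,[0,0,-0.8],[0,0,0]],[1,[0.1,-0.8,-0.3],[0,0,0]],[1,[0.1,-0.8,0],[0,0,0]],[1,[0.1,-0.8,0],[0,0,0]],[1,[0.1,-0.8,0],[0,0,0]],[1,[0.1,-0.8,0],[0,0,0]]])

```text
t: 10.55
ee_pos: [449.5, 233.7, 148.2]
orientation: [2.222, 2.22, 0.004]
ft_force: [0.4, 0.7, 0.6]
width: 76.8
grasp_force: 0.0
```

Run:
```python
from h import *
print(axes()[0])
t=im('top'); s=im('scene')
for n,z in(('well0',28),('well3',28),('handle',71)):
    for c,d in(('top',t),('scene',s)):
        print(n,c,[(round(x['score'],2),np.round(x['xy'],1).tolist(),np.round(at(d,x['xy'],z)).tolist()) for x in ctrl.pinpoint(n,c)[:6]])
print(pucks(t))
def crop(d,y0,y1,x0,x1,f): return cv2.resize(d['pixels'][y0:y1,x0:x1],None,fx=f,fy=f,interpolation=cv2.INTER_CUBIC)
a=crop(t,145,200,240,360,6);b=crop(s,190,255,290,410,6)
for f,(d,o,pic) in {0:(t,(240,145),a),1:(s,(290,190),b)}.items():
    for i in range(4):
        y=171.5-50*(3-i)
        q=[((proj(d,(650+22.5*np.cos(k),y+22.5*np.sin(k),38))-o+.5)*6).astype(int) for k in np.linspace(0,6.283,40)]
        cv2.polylines(pic,[np.array(q)],True,(0,0,255),1)
cv2.imwrite('pics/c4.png',np.vstack([a,b])[:, :]); print(a.shape,b.shape)
```

```text
[449.5388577  233.6950047  148.15608625]
well0 top [(0.91, [293.8, 171.3], [641.0, 129.0]), (0.76, [278.4, 166.3], [651.0, 173.0]), (0.73, [333.5, 171.3], [652.0, 19.0]), (0.59, [313.9, 170.0], [650.0, 74.0]), (0.54, [189.9, 155.4], [658.0, 426.0])]
well0 scene [(0.93, [367.6, 214.2], [648.0, 184.0]), (0.86, [329.9, 232.3], [666.0, 30.0]), (0.66, [353.2, 222.7], [662.0, 119.0]), (0.61, [336.3, 225.9], [650.0, 63.0]), (0.22, [315.7, 239.2], [673.0, -25.0])]
well3 top [(0.91, [293.8, 171.3], [641.0, 129.0]), (0.76, [278.4, 166.3], [651.0, 173.0]), (0.73, [333.5, 171.3], [652.0, 19.0]), (0.59, [313.9, 170.0], [650.0, 74.0]), (0.54, [189.9, 155.4], [658.0, 426.0])]
well3 scene [(0.93, [367.6, 214.2], [648.0, 184.0]), (0.86, [329.9, 232.3], [666.0, 30.0]), (0.66, [353.2, 222.7], [662.0, 119.0]), (0.61, [336.3, 225.9], [650.0, 63.0]), (0.22, [315.7, 239.2], [673.0, -25.0])]
handle top [(0.63, [253.1, 163.0], [641.0, 237.0])]
handle scene [(0.6, [376.1, 199.2], [638.0, 220.0])]
[('brown', [267.6, 238.2], 5.1, [448.7, 178.2])]
(330, 720, 3) (390, 720, 3)
```

```bash
python3 -c "
import cv2;i=cv2.imread('pics/c4.png');cv2.imwrite('pics/c4.png',cv2.resize(i,None,fx=.83,fy=.83))"
```

```text
(no output)
```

View pics/c4.png

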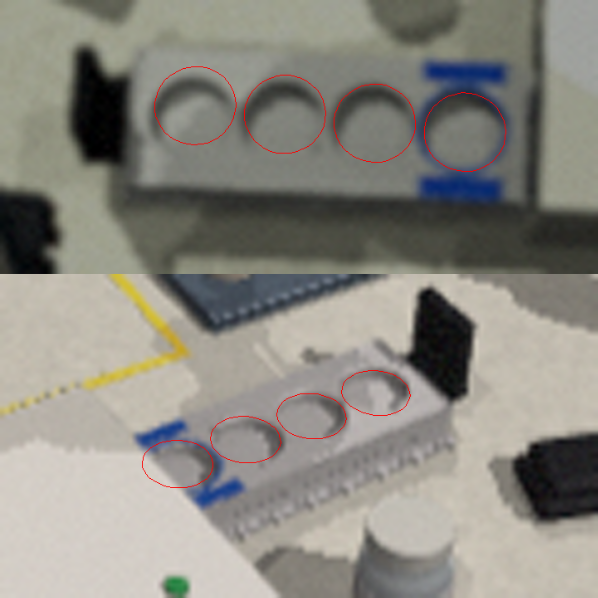

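The overlay shows the four wells close to the prediction. The real rims in the top crop sit slightly below the drawn ones at well 3 (195,105) and match at well 0 (465,131), so the axis is tilted slightly. I'll fit it numerically.

```bash
cat > fit.py <<'E'
from h import *
from scipy.optimize import minimize
def fitwells(d,n=(0,1,2,3),x0=(649,171.5,0)):
    g=cv2.cvtColor(d['pixels'],cv2.COLOR_BGR2GRAY).astype(np.float32); g=cv2.GaussianBlur(g,(0,0),.8)
    th=np.linspace(0,2*np.pi,60,endpoint=False)
    def samp(P): 
        u=np.array([proj(d,p) for p in P]).astype(np.float32); return cv2.remap(g,u[:,0].reshape(-1,1),u[:,1].reshape(-1,1),cv2.INTER_CUBIC)[:,0]
    def f(v):
        x,y,a=v[0],v[1],v[2]/100; t=0
        for i in n:
            c=np.array([x+np.sin(a)*50*(3-i),y-np.cos(a)*50*(3-i)])
            I=[samp(np.c_[c[0]+r*np.cos(th),c[1]+r*np.sin(th),np.full(60,38)]) for r in(20.5,24.5)]
            t+=np.mean(np.maximum(I[1]-I[0],-5))
        return -t
    b=min((minimize(f,(x0[0]+dx,x0[1]+dy,x0[2]),method='Nelder-Mead',options={'initial_simplex':np.array([(x0[0]+dx,x0[1]+dy,0),(x0[0]+dx+3,x0[1]+dy,0),(x0[0]+dx,x0[1]+dy+3,0),(x0[0]+dx,x0[1]+dy,3)])}) for dx in(-3,3) for dy in(-4,4)),key=lambda r:r.fun)
    return b.x,b.fun
E
python3 - <<'E'
from fit import *
t=im('top');s=im('scene')
print('top',fitwells(t)); print('scene',fitwells(s,(1,2,3)))
for d,roi in((t,(310,150,350,195)),(s,(300,200,350,260))):
    x0,y0,x1,y1=roi
    h=cv2.cvtColor(d['pixels'][y0:y1,x0:x1],cv2.COLOR_BGR2HSV); m=cv2.inRange(h,(105,120,40),(130,255,255)); ys,xs=np.nonzero(m)
    w=np.array([at(d,(x+x0,y+y0),38) for x,y in zip(xs,ys)]).astype(np.float32); print(len(w),w.mean(0),cv2.minAreaRect(w))
E
```

```text
top (array([644.12474809, 173.51599788,   6.07593516]), np.float64(-53.1174430847168))
scene (array([647.44533045, 173.47742886,   5.26706268]), np.float64(-39.764034271240234))
136 [646.732    21.17646] ((648.9426879882812, 22.272245407104492), (77.28494262695312, 41.053104400634766), 5.077620506286621)
49 [679.1659   16.42099] ((700.6047973632812, 12.90042495727539), (50.02244186401367, 174.19825744628906), 72.51091766357422)
```

Run:
```python
from fit import *
t=im('top')
g=cv2.GaussianBlur(cv2.cvtColor(t['pixels'],cv2.COLOR_BGR2GRAY).astype(np.float32),(0,0),1)
def line(pts):
    pts=np.array(pts,np.float32); vx,vy,x,y=cv2.fitLine(pts,cv2.DIST_HUBER,0,.1,.1).ravel(); r=np.abs((pts[:,0]-x)*vy-(pts[:,1]-y)*vx); return np.degrees(np.arctan2(vy,vx)).round(2),(round(float(x),1),round(float(y),1)),'rms',r.mean().round(2)
def sub(a,k):
    return k+ (0.5*(a[k-1]-a[k+1])/(a[k-1]-2*a[k]+a[k+1]) if 0<k<len(a)-1 else 0)
# hood face (top edge z=86), columns 340..358
P=[]
for v in range(86,188):
    a=np.abs(np.gradient(g[v,338:362])); k=a.argmax(); P.append(at(t,(338+sub(a,k),v),86))
print('face',line(P))
# hood long side near row 190, z=86: brightest drop
P=[]
for u in range(355,425):
    a=-np.gradient(g[178:205,u]); k=a.argmax(); P.append(at(t,(u,178+sub(a,k)),86))
print('side',line(P))
# carriage sides z=38: near side ~row 183, far side ~155
for r0,r1,sg,nm in((172,190,-1,'near'),(148,162,1,'far')):
    P=[]
    for u in range(270,342):
        a=sg*np.gradient(g[r0:r1,u]); k=a.argmax(); P.append(at(t,(u,r0+sub(a,k)),38))
    print(nm,line(P),np.round(P[0]),np.round(P[-1]))
```

```text
face (np.float32(2.93), (722.3, -14.4), 'rms', np.float32(0.28))
side (np.float32(-86.75), (604.9, -135.8), 'rms', np.float32(0.08))
near (np.float32(-84.88), (606.7, 117.7), 'rms', np.float32(3.46)) [602. 190.] [613.  -4.]
far (np.float32(-81.87), (688.0, 126.5), 'rms', np.float32(10.3)) [676. 199.] [681.   2.]
```

Face and side edges give a yaw of ≈3.1°, and the face lies at y≈-18, which agrees with the contact. So well3≈(644,172) and well0≈(652.5,22). To check the x offset, I pinch the handle across its 50 mm width.

>>> apply_moves(targets=[[1,[-0.035,0.96,0],[0,0,0]],[1,[-0.035,0.96,0],[0,0,0]],[1,[-0.035,0.96,0],[0,0,0]],[1,[-0.035,0.96,0],[0,0,-0.035]],[1,[0,0,0],[0,0,0]],[1,[0,0,0.9],[0,0,0]],[1,[0,0,0.9],[0,0,0]],[1,[0,0,0],[0,0,0]]])

```text
t: 12.1
ee_pos: [638.3, 224.6, 53.9]
orientation: [-2.158, -2.278, 0.012]
ft_force: [0.4, 0.6, -0.3]
width: 87.8
grasp_force: 0.0
```

>>> apply_moves(targets=[[-0.1,[0,0,0],[0,0,0]],[-0.1,[0,0,0],[0,0,0]],[-0.1,[0,0,0],[0,0,0]],[-0.1,[0,0,0],[0,0,0]]])

```text
t: 12.6
ee_pos: [640.5, 225.7, 58.5]
orientation: [-2.159, -2.279, 0.004]
ft_force: [-14.5, 0.1, 13.1]
width: 51.6
grasp_force: 7.4
```

>>> apply_moves(targets=[[-0.1,[0,-0.02,0],[0,0,0]],[-0.1,[0,0,0],[0,0,0]]])

```text
t: 12.85
ee_pos: [639.6, 225.6, 58.5]
orientation: [-2.159, -2.279, 0.004]
ft_force: [-5.2, 0.6, 7.6]
width: 49.7
grasp_force: 30.0
```

>>> apply_moves(targets=[[-0.2,[0,-0.02,0],[0,0,0]],[-0.2,[0,0,0],[0,0,0]],[-0.2,[0,0,0],[0,0,0]]])

```text
t: 13.22
ee_pos: [639.6, 225.6, 58.4]
orientation: [-2.16, -2.28, 0.002]
ft_force: [-3.2, -0.0, 7.4]
width: 49.6
grasp_force: 30.0
```

Handle centre is x≈639.6 at y≈226, so the wells are at x = 642.5, 645.3, 648, 650.8 (3→0). I check the puck y-positions in the saved first pictures.

Run:
```python
from h import *
for nm in('top','scene'):
    d=im(nm); d['pixels']=cv2.imread(f'pics/{nm}0.png'); S=6
    for P in((448.5,178.3,30),(450.2,236.5,30),(452.9,292,30)):
        c=proj(d,P); r=9; x0,y0=(c-r).astype(int); p=cv2.resize(d['pixels'][y0:y0+2*r+1,x0:x0+2*r+1],None,fx=S,fy=S,interpolation=cv2.INTER_CUBIC)
        h=cv2.cvtColor(p,cv2.COLOR_BGR2HSV)
        m=cv2.inRange(h,(0,0,120),(180,90,255)) if P[1]==236.5 else cv2.inRange(h,(3,110,50),(14,255,255))
        cs=cv2.findContours(m,cv2.RETR_EXTERNAL,cv2.CHAIN_APPROX_NONE)[0]; cc=(c-[x0,y0]+.5)*S
        best=max((q for q in cs if cv2.contourArea(q)>300),key=lambda q:cv2.pointPolygonTest(q,tuple(map(float,cc)),True))
        M=cv2.moments(best); uv=((M['m10']/M['m00']+.5)/S-.5+x0,(M['m01']/M['m00']+.5)/S-.5+y0)
        print(nm,cv2.contourArea(best)/36,at(d,uv,30).round(1))
```

```text
top 70.05555555555556 [448.7 178.3]
top 77.625 [450.1 237.4]
top 70.38888888888889 [452.7 292.1]
scene 21.09722222222222 [450.3 178.8]
scene 145.40277777777777 [422.2 249.4]
scene 19.48611111111111 [454.8 292.7]
```

>>> apply_moves(targets=[[1,[0,0,0],[0,0,0]],[1,[0,0,0],[0,0,0]],[1,[0,0,0],[0,0,0]],[1,[0,0,-0.9],[0,0,0]],[1,[0,0,-0.9],[0,0,0]],[1,[0,0,0],[0,0,0]]])

```text
t: 14.08
ee_pos: [642.9, 226.4, 151.9]
orientation: [2.158, 2.278, 0.011]
ft_force: [-0.8, -0.7, 0.8]
width: 87.9
grasp_force: 0.0
```

Run:
```python
from h import *
for i in range(4):
    o=ctrl.get_obs(); print(o['t'],np.round(o['ee_pos'],2),np.round(o['qpos'],4)); ctrl.get_image('top')
```

```text
14.075 [642.9  226.43 151.9 ] [ 3.2120e-01  5.7960e-01  1.5479e+00 -1.0000e-04  1.0065e+00  2.6700e-01]
14.125 [641.4  225.93 149.54] [ 0.3212  0.5818  1.5501 -0.      1.0059  0.267 ]
14.175 [640.26 225.57 147.85] [ 0.3212  0.5835  1.5516 -0.      1.0058  0.267 ]
14.225 [639.58 225.31 146.79] [ 0.3212  0.5847  1.5524 -0.      1.0059  0.267 ]
```

>>> apply_moves(targets=[[1,[0.1125,-0.94,0],[0,0,0]],[1,[0.1125,-0.94,0],[0,0,0]],[1,[0.1125,-0.94,0],[0,0,0]],[1,[0.1125,-0.94,0],[0,0,0]],[1,[0,0,0.7],[0,0,0]],[1,[0,0,0.7],[0,0,0]],[1,[0,0,0.7],[0,0,0]],[1,[0,0,0],[0,0,0]]])

```text
t: 15.28
ee_pos: [448.6, 236.5, 39.7]
orientation: [-2.159, -2.279, 0.011]
ft_force: [-0.4, -0.6, 0.4]
width: 87.8
grasp_force: 0.0
```

>>> apply_moves(targets=[[1,[0,0,0],[0,0,0]],[1,[0,0,0],[0,0,0]],[1,[0,0,0],[0,0,0]],[1,[0,0,0],[0,0,0]]])

```text
t: 15.78
ee_pos: [451.6, 238.0, 43.3]
orientation: [2.16, 2.281, 0.002]
ft_force: [-0.2, -0.3, 0.3]
width: 87.9
grasp_force: 0.0
```

>>> apply_moves(targets=[[1,[-0.014,0,0.25],[0,0,0]],[1,[0,0,0.25],[0,0,0]],[1,[0,0,0],[0,0,0]],[1,[0,0,0],[0,0,0]],[-0.2,[0,0,0],[0,0,0]],[-0.2,[0,0,0],[0,0,0]],[-0.2,[0,0,0],[0,0,0]],[-0.2,[0,0,0],[0,0,0]]])

```text
t: 16.77
ee_pos: [451.4, 237.2, 17.8]
orientation: [2.16, 2.281, 0.0]
ft_force: [0.7, 0.7, 0.1]
width: 51.1
grasp_force: 0.0
```

>>> apply_moves(targets=[[-0.3,[0,0,0],[0,0,0]],[-0.3,[0,0,0],[0,0,0]]])

```text
t: 17.02
ee_pos: [451.3, 237.2, 17.7]
orientation: [-2.16, -2.281, 0.0]
ft_force: [-0.7, 0.5, 0.8]
width: 39.2
grasp_force: 30.0
```

>>> apply_moves(targets=[[-1,[0,0,-0.8],[0,0,0]],[-1,[0,0,-0.84],[0,0,0]],[-1,[-0.7523,0.6247,0],[0,0,0]],[-1,[-0.7523,0.6247,0],[0,0,0]],[-1,[-0.7523,0.6247,0],[0,0,0]],[-1,[-0.7523,0.6247,0],[0,0,0]],[-1,[-0.7523,0.6247,0],[0,0,0]],[-1,[-0.7523,0.6247,0],[0,0,0]]])

```text
t: 18.02
ee_pos: [651.4, 20.6, 99.4]
orientation: [-2.16, -2.281, 0.0]
ft_force: [0.5, 0.3, -0.9]
width: 39.1
grasp_force: 30.0
```

>>> apply_moves(targets=[[-1,[0,0,0],[0,0,0]],[-1,[0,0,0],[0,0,0]],[-1,[0,0,0],[0,0,0]],[-1,[0,0,0],[0,0,0]],[-1,[0,0,0],[0,0,0]]])

```text
t: 18.65
ee_pos: [650.4, 22.6, 99.8]
orientation: [2.159, 2.282, 0.0]
ft_force: [0.2, -0.4, 0.0]
width: 39.0
grasp_force: 30.0
```

>>> apply_moves(targets=[[-1,[0,0,0.4],[0,0,0]],[-1,[0,0,0.4],[0,0,0]],[-1,[0,0,0.1],[0,0,0]],[-1,[0,0,0],[0,0,0]],[-1,[0,0,0],[0,0,0]],[-1,[0,0,0.04],[0,0,0]],[-1,[0,0,0.04],[0,0,0]]])

```text
t: 19.52
ee_pos: [651.0, 22.0, 51.0]
orientation: [2.16, 2.281, 0.001]
ft_force: [0.2, 0.1, -1.2]
width: 39.4
grasp_force: 30.0
```

>>> apply_moves(targets=[[-1,[0,0,0.04],[0,0,0]],[-1,[0,0,0.04],[0,0,0]]])

```text
t: 19.77
ee_pos: [650.7, 22.0, 46.6]
orientation: [2.16, 2.281, 0.0]
ft_force: [0.4, 0.3, -0.0]
width: 39.4
grasp_force: 30.0
```

In the well with no contact force. Down to just above the floor, then release.

>>> apply_moves(targets=[[-1,[0,0,0.04],[0,0,0]],[-1,[0,0,0.04],[0,0,0]],[-1,[0,0,0.02],[0,0,0]],[-1,[0,0,0],[0,0,0]]])

```text
t: 20.27
ee_pos: [650.6, 21.9, 41.6]
orientation: [-2.16, -2.281, 0.0]
ft_force: [-0.7, -0.2, -0.7]
width: 39.3
grasp_force: 30.0
```

>>> apply_moves(targets=[[0.3,[0,0,0],[0,0,0]],[0.3,[0,0,0],[0,0,0]],[0.3,[0,0,0],[0,0,0]],[0.3,[0,0,-0.5],[0,0,0]],[1,[0,0,-0.7],[0,0,0]],[1,[0,0,0],[0,0,0]]])

```text
t: 21.02
ee_pos: [652.8, 22.0, 104.5]
orientation: [2.158, 2.278, 0.006]
ft_force: [0.4, 1.2, -0.4]
width: 73.5
grasp_force: 0.0
```

Run:
```python
from h import *
print(axes()[0]); t=im('top'); print(pucks(t))
s=im('scene')
for d in(s,): cv2.imwrite('pics/c5.png',cv2.resize(d['pixels'][150:270,270:420],None,fx=4,fy=4,interpolation=cv2.INTER_CUBIC))
```

```text
[652.76954307  22.00695187 104.54090473]
[('brown', [267.6, 235.3], 4.3, [456.4, 179.1])]
```

Run:
```python
from h import *
t=im('top'); s=im('scene')
a=cv2.resize(t['pixels'][140:300,170:370],(600,480));b=cv2.resize(s['pixels'][150:270,270:420],(150,120))
cv2.imwrite('pics/c6.png',a); print(axes()[0],[ (x['score'],x['bbox']) for x in ctrl.masks_of('tray','top')])
```

```text
[649.78929249  21.94473619 100.48999713] [(0.87, [192.5, 211.7, 285.5, 232.0]), (0.71, [255.1, 38.7, 585.1, 204.1]), (0.49, [252.0, 153.7, 301.8, 184.4])]
```

View pics/c6.png

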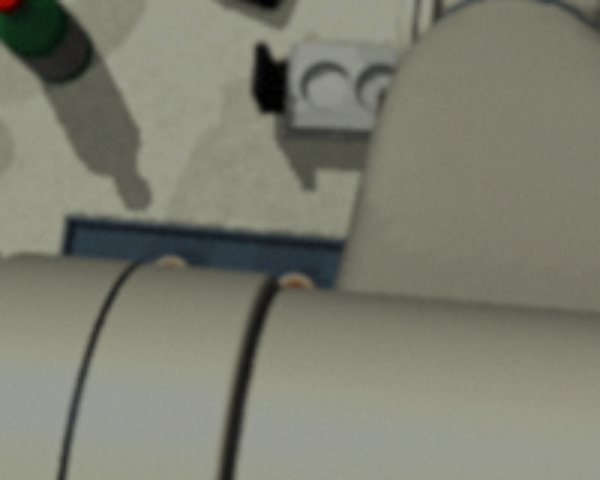

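The upper arm covers the lower half of the tray here (y>265 in the crop). The tray's upper edge (65,220)–(340,240) and the handle at (267,85) look unmoved. I check with the scene camera and go on.

Run:
```python
from h import *
s=im('scene')
print(pucks(s,30,(325,170,385,205)))
for x in ctrl.pinpoint('sample1','scene')[:4]: print(round(x['score'],2),np.round(x['xy']),at(s,x['xy'],18).round())
for x in ctrl.pinpoint('standard','scene')[:4]: print(round(x['score'],2),np.round(x['xy']),at(s,x['xy'],40).round())
```

```text
[('brown', [344.2, 202.6], 7.2, [562.6, 145.6]), ('brown', [363.2, 174.2], 3.5, [454.9, 292.7])]
0.71 [426. 170.] [528. 528.]
0.54 [332. 183.] [437. 173.]
0.41 [359. 178.] [456. 276.]
0.19 [320. 185.] [424. 129.]
0.71 [397. 180.] [551. 374.]
0.59 [354. 223.] [675. 114.]
0.47 [324. 228.] [650.  19.]
```

>>> apply_moves(targets=[[1,[0.67,-0.77,0],[0,0,0]],[1,[0.67,-0.77,0],[0,0,0]],[1,[0.67,-0.77,0],[0,0,0]],[1,[0.67,-0.77,0],[0,0,0]],[1,[0.67,-0.77,0],[0,0,0]],[1,[0,0,0],[0,0,0]],[1,[0,0,0],[0,0,0]],[1,[0,0,0],[0,0,0]]])

```text
t: 22.42
ee_pos: [450.5, 178.4, 101.7]
orientation: [2.161, 2.279, 0.001]
ft_force: [-0.5, -1.5, -0.7]
width: 88.2
grasp_force: 0.0
```

Run:
```python
from h import *
print(axes()[0]); t=im('top'); s=im('scene'); print(pucks(t),pucks(s,30,(325,170,385,205)))
```

```text
[450.53540055 178.38262997 101.69097362]
[] [('brown', [335.8, 182.1], 3.5, [450.5, 178.7]), ('brown', [363.2, 174.2], 3.4, [454.9, 292.6])]
```

>>> apply_moves(targets=[[1,[0,0,0.6],[0,0,0]],[1,[0,0,0.6],[0,0,0]],[1,[0,0,0.3],[0,0,0]],[1,[0,0,0.16],[0,0,0]],[1,[0,0,0],[0,0,0]],[1,[0,0,0],[0,0,0]]])

```text
t: 23.28
ee_pos: [449.9, 179.0, 19.3]
orientation: [2.16, 2.28, 0.002]
ft_force: [0.1, -0.5, 0.7]
width: 87.9
grasp_force: 0.0
```

>>> apply_moves(targets=[[-0.2,[0,0,0],[0,0,0]],[-0.2,[0,0,0],[0,0,0]],[-0.2,[0,0,0],[0,0,0]],[-0.2,[0,0,0],[0,0,0]],[-1,[0,0,0],[0,0,0]],[-1,[0,0,0],[0,0,0]]])

```text
t: 24.02
ee_pos: [449.3, 178.8, 18.7]
orientation: [-2.16, -2.281, 0.0]
ft_force: [0.1, -0.8, 1.0]
width: 39.1
grasp_force: 30.0
```

>>> apply_moves(targets=[[-1,[0,0,-0.8],[0,0,0]],[-1,[0,0,-0.8],[0,0,0]],[-1,[-0.4696,0.77,0],[0,0,0]],[-1,[-0.4696,0.77,0],[0,0,0]],[-1,[-0.4696,0.77,0],[0,0,0]],[-1,[-0.4696,0.77,0],[0,0,0]],[-1,[-0.4696,0.77,0],[0,0,0]],[-1,[0,0,0],[0,0,0]]])

```text
t: 25.02
ee_pos: [650.4, 70.4, 98.5]
orientation: [2.162, 2.277, 0.002]
ft_force: [-1.0, 1.6, -1.0]
width: 39.8
grasp_force: 3.0
```

>>> apply_moves(targets=[[-1,[0,0,0],[0,0,0]],[-1,[0,0,0],[0,0,0]],[-1,[0,0,0],[0,0,0]],[-1,[0,0,0],[0,0,0]]])

```text
t: 25.52
ee_pos: [647.6, 72.4, 98.8]
orientation: [-2.16, -2.282, 0.0]
ft_force: [-0.1, -0.1, -0.2]
width: 39.0
grasp_force: 30.0
```

>>> apply_moves(targets=[[-1,[0,0,0.4],[0,0,0]],[-1,[0,0,0.3],[0,0,0]],[-1,[0,0,0],[0,0,0]],[-1,[0,0,0],[0,0,0]],[-1,[0,0,0.04],[0,0,0]],[-1,[0,0,0.04],[0,0,0]]])

```text
t: 26.28
ee_pos: [648.3, 72.0, 60.0]
orientation: [2.16, 2.28, 0.001]
ft_force: [-0.8, 0.7, -0.5]
width: 39.2
grasp_force: 30.0
```

>>> apply_moves(targets=[[-1,[0,0,0.04],[0,0,0]],[-1,[0,0,0.04],[0,0,0]],[-1,[0,0,0.04],[0,0,0]],[-1,[0,0,0],[0,0,0]]])

```text
t: 26.78
ee_pos: [647.8, 72.0, 53.4]
orientation: [-2.16, -2.281, 0.0]
ft_force: [-0.4, -0.1, -0.8]
width: 39.1
grasp_force: 30.0
```

Run:
```python
from h import *
s=im('scene'); cv2.imwrite('pics/c7.png',cv2.resize(s['pixels'][175:255,300:400],None,fx=6,fy=6,interpolation=cv2.INTER_CUBIC))
```

```text
(no output)
```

View pics/c7.png

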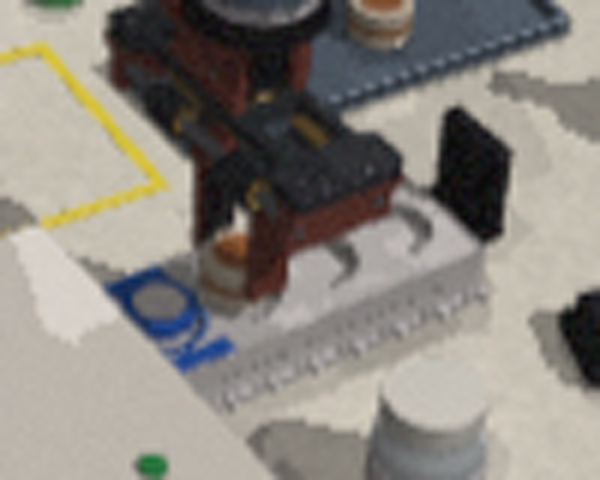

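The puck at (228,270) is still held upright over well 1, and the standard sits in its blue ring at (160,305). I continue down gently.

>>> apply_moves(targets=[[-1,[0,0,0.04],[0,0,0]],[-1,[0,0,0.04],[0,0,0]],[-1,[0,0,0],[0,0,0]]])

```text
t: 27.2
ee_pos: [647.8, 72.0, 49.4]
orientation: [-2.16, -2.281, 0.001]
ft_force: [0.1, 0.2, -0.5]
width: 39.0
grasp_force: 30.0
```

>>> apply_moves(targets=[[-1,[0,0,0.04],[0,0,0]],[-1,[0,0,0.04],[0,0,0]],[-1,[0,0,0],[0,0,0]]])

```text
t: 27.58
ee_pos: [647.8, 72.0, 45.5]
orientation: [-2.16, -2.281, 0.0]
ft_force: [-0.1, 0.4, -0.6]
width: 39.0
grasp_force: 30.0
```

>>> apply_moves(targets=[[-1,[0,0,0.03],[0,0,0]],[-1,[0,0,0.03],[0,0,0]],[-1,[0,0,0],[0,0,0]]])

```text
t: 27.95
ee_pos: [647.8, 72.0, 42.5]
orientation: [-2.16, -2.281, 0.0]
ft_force: [0.2, -0.8, -0.0]
width: 39.5
grasp_force: 30.0
```

>>> apply_moves(targets=[[0.3,[0,0,0],[0,0,0]],[0.3,[0,0,0],[0,0,0]],[0.3,[0,0,0],[0,0,0]],[0.3,[0,0,-0.5],[0,0,0]],[1,[0,0,-0.7],[0,0,0]],[1,[0,0,0],[0,0,0]],[1,[0,0,0],[0,0,0]],[1,[0,0,0],[0,0,0]]])

```text
t: 28.95
ee_pos: [647.0, 71.9, 101.4]
orientation: [-2.159, -2.28, 0.003]
ft_force: [0.1, 1.1, 0.2]
width: 87.4
grasp_force: 0.0
```

Run:
```python
from h import *
print(axes()[0]); s=im('scene'); print(pucks(s,30,(355,165,385,190)),pucks(s,52,(320,205,350,235)))
```

```text
[647.01133838  71.90330633 101.3507785 ]
[('brown', [363.2, 174.2], 3.4, [454.8, 292.5])] [('brown', [339.2, 219.4], 4.1, [650.0, 71.9]), ('blue', [325.9, 225.1], 6.9, [654.0, 21.2])]
```

>>> apply_moves(targets=[[1,[0.768,-0.605,0],[0,0,0]],[1,[0.768,-0.605,0],[0,0,0]],[1,[0.768,-0.605,0],[0,0,0]],[1,[0.768,-0.605,0],[0,0,0]],[1,[0.768,-0.605,0],[0,0,0]],[1,[0.768,-0.605,0],[0,0,0]],[1,[0,0,0],[0,0,0]],[1,[0,0,0],[0,0,0]]])

```text
t: 30.0
ee_pos: [454.3, 292.1, 102.3]
orientation: [2.159, 2.282, -0.001]
ft_force: [0.3, -0.4, 0.7]
width: 88.2
grasp_force: 0.0
```

Run:
```python
from h import *
for i in range(4): s=im('scene')
print(axes()[0],pucks(s,30,(350,165,390,190)))
```

```text
[454.96293261 291.37095283 102.53113896] [('brown', [363.2, 174.2], 3.4, [454.9, 292.6])]
```

>>> apply_moves(targets=[[1,[0.018,0,0.6],[0,0,0]],[1,[0,0,0.6],[0,0,0]],[1,[0,0,0.3],[0,0,0]],[1,[0,0,0.18],[0,0,0]],[1,[0,0,0],[0,0,0]],[1,[0,0,0],[0,0,0]]])

```text
t: 30.95
ee_pos: [454.7, 293.4, 19.4]
orientation: [2.16, 2.281, 0.002]
ft_force: [0.3, -0.3, -0.7]
width: 87.8
grasp_force: 0.0
```

>>> apply_moves(targets=[[-0.2,[0,0,0],[0,0,0]],[-0.2,[0,0,0],[0,0,0]],[-0.2,[0,0,0],[0,0,0]],[-0.2,[0,0,0],[0,0,0]],[-1,[0,0,0],[0,0,0]],[-1,[0,0,0],[0,0,0]]])

```text
t: 31.7
ee_pos: [454.1, 293.1, 18.7]
orientation: [-2.16, -2.281, 0.0]
ft_force: [-0.2, -0.6, 0.1]
width: 39.4
grasp_force: 30.0
```

>>> apply_moves(targets=[[-1,[0,0,-0.8],[0,0,0]],[-1,[0,0,-0.8],[0,0,0]],[-1,[-0.6025,0.605,0],[0,0,0]],[-1,[-0.6025,0.605,0],[0,0,0]],[-1,[-0.6025,0.605,0],[0,0,0]],[-1,[-0.6025,0.605,0],[0,0,0]],[-1,[-0.6025,0.605,0],[0,0,0]],[-1,[-0.6025,0.605,0],[0,0,0]]])

```text
t: 32.7
ee_pos: [646.0, 121.4, 98.4]
orientation: [-2.16, -2.281, 0.001]
ft_force: [-0.2, 0.3, -0.8]
width: 39.0
grasp_force: 30.0
```

>>> apply_moves(targets=[[-1,[0,0,0],[0,0,0]],[-1,[0,0,0],[0,0,0]],[-1,[0,0,0],[0,0,0]],[-1,[0,0,0.4],[0,0,0]],[-1,[0,0,0.3],[0,0,0]],[-1,[0,0,0.1],[0,0,0]],[-1,[0,0,0],[0,0,0]],[-1,[0,0,0],[0,0,0]]])

```text
t: 33.7
ee_pos: [645.6, 122.5, 58.9]
orientation: [2.16, 2.281, 0.001]
ft_force: [-0.1, 0.2, -0.5]
width: 38.7
grasp_force: 30.0
```

>>> apply_moves(targets=[[-1,[0,0,0.06],[0,0,0]],[-1,[0,0,0.06],[0,0,0]],[-1,[0,0,0.04],[0,0,0]],[-1,[0,0,0.04],[0,0,0]],[-1,[0,0,0],[0,0,0]]])

```text
t: 34.33
ee_pos: [645.1, 122.4, 48.4]
orientation: [-2.16, -2.281, 0.0]
ft_force: [0.3, 0.0, -0.2]
width: 39.6
grasp_force: 30.0
```

>>> apply_moves(targets=[[-1,[0,0,0.04],[0,0,0]],[-1,[0,0,0.04],[0,0,0]],[-1,[0,0,0.04],[0,0,0]],[-1,[0,0,0],[0,0,0]]])

```text
t: 34.83
ee_pos: [645.1, 122.4, 42.4]
orientation: [-2.16, -2.281, 0.0]
ft_force: [-0.9, 0.1, -1.3]
width: 39.4
grasp_force: 30.0
```

>>> apply_moves(targets=[[0.3,[0,0,0],[0,0,0]],[0.3,[0,0,0],[0,0,0]],[0.3,[0,0,0],[0,0,0]],[0.3,[0,0,-0.7],[0,0,0]],[0.3,[0,0,-0.7],[0,0,0]],[-1,[0.95,0,0],[0,0,0]],[-1,[0.95,0,0],[0,0,0]],[-1,[0.95,0,0],[0,0,0]]])

```text
t: 35.83
ee_pos: [637.5, 266.0, 113.1]
orientation: [2.161, 2.28, 0.001]
ft_force: [0.8, 0.3, -0.3]
width: 30.1
grasp_force: 0.0
```

>>> apply_moves(targets=[[-1,[0.6,-0.2,0],[0,0,0]],[-1,[0,0,0],[0,0,0]],[-1,[0,0,0],[0,0,0]],[-1,[0,0,0],[0,0,0]]])

```text
t: 36.33
ee_pos: [626.3, 292.9, 112.7]
orientation: [2.162, 2.279, -0.0]
ft_force: [0.1, -1.0, -0.1]
width: 0.5
grasp_force: 0.0
```

Run:
```python
from h import *
t=im('top');s=im('scene'); print(axes()[0],ctrl.get_obs()['width'])
print(pucks(t,52,(270,150,350,195)),pucks(s,52,(310,190,385,245)))
cv2.imwrite('pics/c8.png',np.vstack([cv2.resize(d['pixels'][y:y+55,x:x+110],None,fx=5,fy=5,interpolation=cv2.INTER_CUBIC) for d,x,y in((t,245,145),(s,290,190))]))
```

```text
[626.32235496 293.04667866 112.72950272] 0.20998152604828352
[('brown', [314.7, 168.4], 4.9, [648.3, 71.5]), ('brown', [296.2, 167.5], 4.9, [645.6, 121.7]), ('blue', [332.3, 182.0], 7.7, [615.1, 20.4]), ('blue', [332.8, 166.7], 11.0, [658.0, 23.0])] [('brown', [339.2, 219.4], 4.1, [650.1, 72.1]), ('brown', [352.2, 214.2], 3.9, [647.6, 122.3]), ('blue', [333.1, 233.3], 4.6, [697.1, 22.0]), ('blue', [325.7, 225.0], 7.7, [653.1, 20.9])]
```

View pics/c8.png

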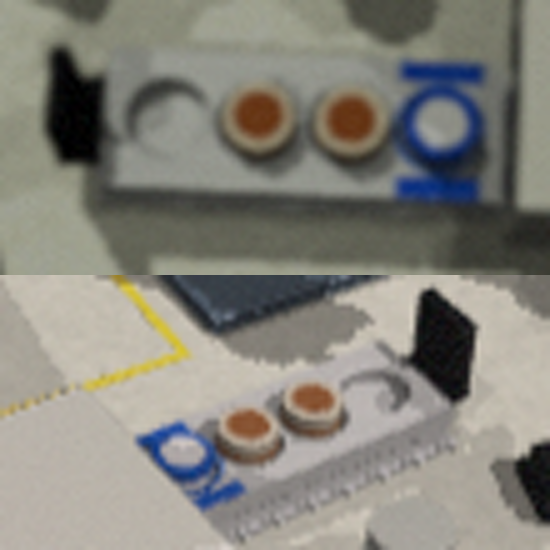

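All three pucks lie flat: brown at (258,118) and (350,122), the blue standard in its ring at (440,122), and well 3 empty. I line up outside the handle and push in.

>>> apply_moves(targets=[[-1,[0,0.2,0],[0,0,0]],[-1,[0,0,0.6],[0,0,0]],[-1,[0,0,0.54],[0,0,0]],[-1,[-0.3,0,0],[0,0,0]],[-1,[-0.3,0,0],[0,0,0]],[-1,[0,0,0],[0,0,0]],[-1,[0,0,0],[0,0,0]]])

```text
t: 37.3
ee_pos: [638.3, 264.7, 56.9]
orientation: [2.161, 2.28, 0.003]
ft_force: [-0.8, 0.8, -0.1]
width: 0.4
grasp_force: 0.0
```

>>> apply_moves(targets=[[-1,[-0.1,0,0],[0,0,0]],[-1,[-0.1,0,0],[0,0,0]],[-1,[-0.1,0,0],[0,0,0]],[-1,[-0.1,0,0],[0,0,0]],[-1,[-0.1,0,0],[0,0,0]],[-1,[-0.1,0,0],[0,0,0]],[-1,[-0.1,0,0],[0,0,0]],[-1,[-0.1,0,0],[0,0,0]]])

```text
t: 38.3
ee_pos: [639.7, 224.5, 55.6]
orientation: [-2.16, -2.281, -0.0]
ft_force: [0.8, 2.1, 0.2]
width: 0.2
grasp_force: 0.9
```

>>> apply_moves(targets=[[-1,[-0.1,0,0],[0,0,0]],[-1,[-0.1,0,0],[0,0,0]],[-1,[-0.1,0,0],[0,0,0]],[-1,[-0.1,0,0],[0,0,0]],[-1,[-0.1,0,0],[0,0,0]],[-1,[-0.1,0,0],[0,0,0]],[-1,[-0.1,0,0],[0,0,0]],[-1,[-0.1,0,0],[0,0,0]]])

```text
t: 39.3
ee_pos: [641.8, 184.5, 55.6]
orientation: [-2.16, -2.281, 0.0]
ft_force: [0.1, 1.8, -1.5]
width: 0.5
grasp_force: 0.9
```

>>> apply_moves(targets=[[-1,[-0.16,0,0],[0,0,0]],[-1,[-0.16,0,0],[0,0,0]],[-1,[-0.16,0,0],[0,0,0]],[-1,[-0.16,0,0],[0,0,0]],[-1,[-0.16,0,0],[0,0,0]],[-1,[-0.16,0,0],[0,0,0]],[-1,[-0.16,0,0],[0,0,0]],[-1,[-0.16,0,0],[0,0,0]]])

```text
t: 40.3
ee_pos: [645.3, 120.4, 55.7]
orientation: [2.16, 2.281, 0.0]
ft_force: [0.6, 1.3, -2.6]
width: 0.5
grasp_force: 1.1
```

>>> apply_moves(targets=[[-1,[-0.16,0,0],[0,0,0]],[-1,[-0.16,0,0],[0,0,0]],[-1,[-0.16,0,0],[0,0,0]],[-1,[-0.16,0,0],[0,0,0]],[-1,[-0.16,0,0],[0,0,0]],[-1,[-0.16,0,0],[0,0,0]],[-1,[-0.16,0,0],[0,0,0]],[-1,[0,0,0],[0,0,0]]])

```text
t: 41.3
ee_pos: [648.4, 64.1, 55.8]
orientation: [2.161, 2.28, -0.001]
ft_force: [-0.2, -0.2, -0.4]
width: 0.9
grasp_force: 0.0
```

>>> apply_moves(targets=[[-1,[-0.06,0,0],[0,0,0]],[-1,[-0.06,0,0],[0,0,0]],[-1,[-0.06,0,0],[0,0,0]],[-1,[-0.06,0,0],[0,0,0]],[-1,[-0.06,0,0],[0,0,0]]])

```text
t: 41.92
ee_pos: [649.2, 50.3, 55.8]
orientation: [-2.16, -2.28, -0.001]
ft_force: [-1.2, 11.7, 2.2]
width: 0.7
grasp_force: 5.7
```

>>> apply_moves(targets=[[-1,[-0.05,0,0],[0,0,0]],[-1,[-0.05,0,0],[0,0,0]],[-1,[-0.05,0,0],[0,0,0]]])

```text
t: 42.3
ee_pos: [649.4, 46.5, 55.8]
orientation: [-2.159, -2.278, -0.005]
ft_force: [-0.9, 20.4, 2.7]
width: 0.5
grasp_force: 9.7
```

>>> apply_moves(targets=[[-1,[-0.05,0,0],[0,0,0]],[-1,[-0.05,0,0],[0,0,0]],[-1,[-0.05,0,0],[0,0,0]]])

```text
t: 42.68
ee_pos: [650.0, 35.7, 55.8]
orientation: [-2.159, -2.281, -0.001]
ft_force: [-0.2, 2.7, 1.8]
width: 0.2
grasp_force: 0.9
```

>>> apply_moves(targets=[[-1,[-0.04,0,0],[0,0,0]],[-1,[-0.04,0,0],[0,0,0]],[-1,[-0.04,0,0],[0,0,0]]])

```text
t: 43.05
ee_pos: [650.1, 35.0, 56.0]
orientation: [-2.159, -2.275, -0.009]
ft_force: [-2.5, 38.2, 2.8]
width: 0.7
grasp_force: 19.1
```

A firm stop, with travel matching 210 mm. I back off and clear the view to check the catch and the tray.

>>> apply_moves(targets=[[-1,[0.4,0,0],[0,0,0]],[-1,[0,0,-0.95],[0,0,0]],[-1,[0,0,-0.95],[0,0,0]],[-1,[0.818,-0.606,-0.5],[0,0,0]],[-1,[0.818,-0.606,-0.5],[0,0,0]],[-1,[0.818,-0.606,0],[0,0,0]],[-1,[0.818,-0.606,0],[0,0,0]],[-1,[0.818,-0.606,0],[0,0,0]]])

```text
t: 44.05
ee_pos: [486.0, 245.6, 200.8]
orientation: [2.16, 2.28, 0.0]
ft_force: [0.1, 0.1, 0.1]
width: 0.4
grasp_force: 0.0
```

>>> apply_moves(targets=[[-1,[0.818,-0.606,0],[0,0,0]],[-1,[0.818,-0.606,0],[0,0,0]],[-1,[0.818,-0.606,0],[0,0,0]],[-1,[0.818,-0.606,0],[0,0,0]],[-1,[0.818,-0.606,0],[0,0,0]],[-1,[0.818,-0.606,0],[0,0,0]],[-1,[0.818,-0.606,0],[0,0,0]],[-1,[0,0,0],[0,0,0]]])

```text
t: 45.05
ee_pos: [258.0, 521.4, 200.6]
orientation: [2.156, 2.285, 0.001]
ft_force: [-0.1, -0.1, -0.8]
width: 0.2
grasp_force: 0.0
```

```bash
cat > tray.py <<'E'
from h import *
def tray(t):
    for x in ctrl.masks_of('tray','top')[:1]:
        ys,xs=np.nonzero(x['region']); h=cv2.convexHull(np.c_[xs,ys].astype(np.int32))[:,0]
        w=np.array([at(t,u,14) for u in h]).astype(np.float32); r=cv2.minAreaRect(w); print('mask',round(x['score'],2),r)
    # dark blue-grey segmentation
    p=t['pixels']; h=cv2.cvtColor(p,cv2.COLOR_BGR2HSV); m=cv2.inRange(h,(95,70,20),(120,255,130)); m[:195]=0;m[310:]=0;m[:,:150]=0;m[:,430:]=0
    c=max(cv2.findContours(cv2.morphologyEx(m,cv2.MORPH_CLOSE,np.ones((3,3))),cv2.RETR_EXTERNAL,cv2.CHAIN_APPROX_NONE)[0],key=cv2.contourArea)
    w=np.array([at(t,u,14) for u in cv2.convexHull(c)[:,0]]).astype(np.float32); r=cv2.minAreaRect(w); print('seg',r,cv2.boxPoints(r).round().tolist())
E
python3 - <<'E'
from tray import *
t=im('top','top1.png'); print(axes()[0]); tray(t)
cv2.imwrite('pics/c9.png',cv2.resize(t['pixels'][140:310,130:430],None,fx=2.6,fy=2.6,interpolation=cv2.INTER_CUBIC))
E
```

```text
[258.90528095 519.85754569 200.37884385]
mask 0.84 ((454.29248046875, 266.3527526855469), (105.20075225830078, 272.1440734863281), 0.2926969826221466)
seg ((453.96978759765625, 263.42156982421875), (93.6246109008789, 262.3714294433594), 0.9948049187660217) [[405.0, 394.0], [409.0, 131.0], [503.0, 133.0], [498.0, 395.0]]
```

View pics/c9.png

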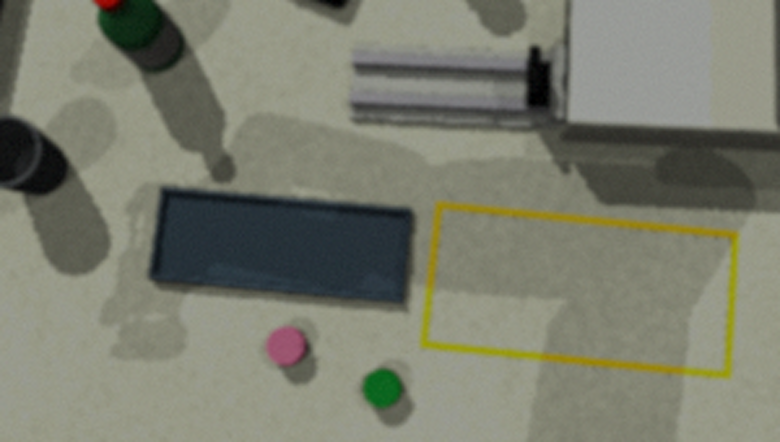

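The carriage is home: the handle at (538,77) is close to the hood. The empty tray is unmoved at (282,246). The outline is free. I put two slightly opened fingers inside the tray near its -y end wall.

>>> apply_moves(targets=[[0.136,[0,0,0],[0,0,0.0278]],[0.136,[0,0,0],[0,0,0]]])

```text
t: 45.4
ee_pos: [260.6, 518.2, 200.6]
orientation: [2.211, 2.231, -0.0]
ft_force: [0.5, 1.2, -0.4]
width: 17.0
grasp_force: 0.0
```

>>> apply_moves(targets=[[0.136,[-0.868,0.483,0],[0,0,0]],[0.136,[-0.868,0.483,0],[0,0,0]],[0.136,[-0.868,0.483,0],[0,0,0]],[0.136,[-0.868,0.483,0],[0,0,0]],[0.136,[-0.868,0.483,0],[0,0,0]],[0.136,[-0.868,0.483,0],[0,0,0]],[0.136,[-0.868,0.483,0],[0,0,0]],[0.136,[-0.868,0.483,0],[0,0,0]]])

```text
t: 46.4
ee_pos: [457.2, 171.8, 200.9]
orientation: [2.21, 2.232, 0.0]
ft_force: [0.8, -0.1, 0.1]
width: 49.9
grasp_force: 0.0
```

>>> apply_moves(targets=[[0.136,[0,0,0.8],[0,0,0]],[0.136,[0,0,0.8],[0,0,0]],[0.136,[0,0,0.8],[0,0,0]],[0.136,[0,0,0.5],[0,0,0]],[0.136,[0,0,0.3],[0,0,0]],[0.136,[0,0,0],[0,0,0]],[0.136,[0,0,0],[0,0,0]],[0.136,[0,0,0],[0,0,0]]])

```text
t: 47.4
ee_pos: [457.1, 174.5, 41.7]
orientation: [2.209, 2.233, 0.003]
ft_force: [0.1, -0.1, 0.0]
width: 50.1
grasp_force: 0.0
```

>>> apply_moves(targets=[[0.136,[0,-0.02,0.2],[0,0,0]],[0.136,[0,0,0.2],[0,0,0]],[0.136,[0,0,0.1],[0,0,0]],[0.136,[0,0,0.06],[0,0,0]],[0.136,[0,0,0.04],[0,0,0]],[0.136,[0,0,0],[0,0,0]],[0.136,[0,0,0],[0,0,0]],[0.136,[0,0,0],[0,0,0]]])

```text
t: 48.4
ee_pos: [455.5, 174.3, 10.9]
orientation: [2.21, 2.233, 0.001]
ft_force: [-0.0, -0.3, 0.7]
width: 50.1
grasp_force: 0.0
```

>>> apply_moves(targets=[[0.318,[0,0,0.03],[0,0,0]],[0.318,[0,0,0],[0,0,0]],[0.318,[0,0,0],[0,0,0]],[0.318,[-0.1,0,0],[0,0,0]],[0.318,[-0.1,0,0],[0,0,0]],[0.318,[-0.1,0,0],[0,0,0]],[0.318,[-0.1,0,0],[0,0,0]],[0.318,[-0.06,0,0],[0,0,0]]])

```text
t: 49.4
ee_pos: [455.6, 150.9, 9.2]
orientation: [2.21, 2.233, -0.0]
ft_force: [-0.1, -0.3, 0.3]
width: 57.8
grasp_force: 0.0
```

>>> apply_moves(targets=[[0.318,[-0.06,0,0],[0,0,0]],[0.318,[-0.06,0,0],[0,0,0]],[0.318,[-0.06,0,0],[0,0,0]],[0.318,[-0.06,0,0],[0,0,0]],[0.318,[-0.06,0,0],[0,0,0]]])

```text
t: 50.02
ee_pos: [455.9, 136.2, 9.2]
orientation: [2.21, 2.233, 0.0]
ft_force: [0.2, 2.5, -0.1]
width: 58.0
grasp_force: 1.2
```

>>> apply_moves(targets=[[0.318,[-0.155,-0.009,0],[0,0,0]],[0.318,[-0.155,-0.009,0],[0,0,0]],[0.318,[-0.155,-0.009,0],[0,0,0]],[0.318,[-0.155,-0.009,0],[0,0,0]],[0.318,[-0.155,-0.009,0],[0,0,0]],[0.318,[-0.155,-0.009,0],[0,0,0]],[0.318,[-0.155,-0.009,0],[0,0,0]],[0.318,[-0.155,-0.009,0],[0,0,0]]])

```text
t: 51.02
ee_pos: [452.8, 73.7, 9.2]
orientation: [2.21, 2.233, 0.0]
ft_force: [0.1, 3.1, 0.5]
width: 57.9
grasp_force: 1.5
```

>>> apply_moves(targets=[[0.318,[-0.155,-0.009,0],[0,0,0]],[0.318,[-0.155,-0.009,0],[0,0,0]],[0.318,[-0.155,-0.009,0],[0,0,0]],[0.318,[-0.155,-0.009,0],[0,0,0]],[0.318,[-0.155,-0.009,0],[0,0,0]],[0.318,[-0.155,-0.009,0],[0,0,0]],[0.318,[-0.155,-0.009,0],[0,0,0]],[0.318,[-0.155,-0.009,0],[0,0,0]]])

```text
t: 52.02
ee_pos: [449.9, 11.7, 9.2]
orientation: [-2.21, -2.233, 0.0]
ft_force: [-0.1, 3.0, 1.8]
width: 57.5
grasp_force: 1.7
```

>>> apply_moves(targets=[[0.318,[-0.155,-0.009,0],[0,0,0]],[0.318,[-0.155,-0.009,0],[0,0,0]],[0.318,[-0.155,-0.009,0],[0,0,0]],[0.318,[-0.155,-0.009,0],[0,0,0]],[0.318,[-0.155,-0.009,0],[0,0,0]],[0.318,[-0.155,-0.009,0],[0,0,0]],[0.318,[-0.155,-0.009,0],[0,0,0]],[0.318,[-0.155,-0.009,0],[0,0,0]]])

```text
t: 53.02
ee_pos: [446.9, -50.3, 9.2]
orientation: [-2.21, -2.233, 0.0]
ft_force: [0.5, 3.4, 1.7]
width: 57.7
grasp_force: 1.9
```

>>> apply_moves(targets=[[0.318,[-0.155,-0.009,0],[0,0,0]],[0.318,[-0.155,-0.009,0],[0,0,0]],[0.318,[-0.155,-0.009,0],[0,0,0]],[0.318,[-0.155,-0.009,0],[0,0,0]],[0.318,[-0.155,-0.009,0],[0,0,0]],[0.318,[-0.155,-0.009,0],[0,0,0]],[0.318,[-0.155,-0.009,0],[0,0,0]],[0.318,[-0.155,-0.009,0],[0,0,0]]])

```text
t: 54.02
ee_pos: [443.9, -112.3, 9.2]
orientation: [-2.21, -2.233, 0.0]
ft_force: [0.5, 5.5, 2.0]
width: 57.9
grasp_force: 2.0
```

>>> apply_moves(targets=[[0.318,[-0.155,-0.009,0],[0,0,0]],[0.318,[-0.155,-0.009,0],[0,0,0]],[0.318,[-0.155,-0.009,0],[0,0,0]],[0.318,[-0.155,-0.009,0],[0,0,0]],[0.318,[-0.155,-0.009,0],[0,0,0]],[0.318,[-0.1,-0.009,0],[0,0,0]],[0.318,[-0.08,-0.009,0],[0,0,0]],[0.318,[-0.06,0,0],[0,0,0]]])

```text
t: 55.02
ee_pos: [441.3, -162.8, 9.2]
orientation: [-2.21, -2.233, 0.0]
ft_force: [-0.4, 4.4, 1.6]
width: 57.8
grasp_force: 2.1
```

>>> apply_moves(targets=[[0.318,[-0.04,0,0],[0,0,0]],[0.318,[-0.04,0,0],[0,0,0]],[0.318,[0,0,0],[0,0,0]],[0.136,[0.1,0,0],[0,0,0]],[0.136,[0.1,0,0],[0,0,0]],[0.136,[0,0,0],[0,0,0]]])

```text
t: 55.78
ee_pos: [441.3, -156.3, 9.1]
orientation: [-2.209, -2.234, 0.0]
ft_force: [-0.2, 0.4, 0.9]
width: 49.8
grasp_force: 0.0
```

>>> apply_moves(targets=[[0.318,[-0.08,0,0],[0,0,0]],[0.318,[-0.08,0,0],[0,0,0]],[0.318,[-0.08,0,0],[0,0,0]],[0.318,[-0.05,0,0],[0,0,0]],[0.318,[-0.04,0,0],[0,0,0]],[0.318,[0,0,0],[0,0,0]],[0.136,[0.1,0,0],[0,0,0]],[0.136,[0.1,0,0],[0,0,0]]])

```text
t: 56.78
ee_pos: [441.5, -163.0, 9.2]
orientation: [2.209, 2.233, 0.0]
ft_force: [-0.3, -0.6, 0.2]
width: 49.5
grasp_force: 0.0
```

>>> apply_moves(targets=[[0.136,[0,0,0],[0,0,0]],[0.136,[0,0,-0.2],[0,0,0]],[0.136,[0,0,-0.8],[0,0,0]],[0.136,[0,0,-0.9],[0,0,0]],[0.136,[0,0,-0.9],[0,0,0]],[0.136,[0,0,-0.9],[0,0,0]],[0.136,[0.8,0,0],[0,0,0]],[0.136,[0.8,0,0],[0,0,0]]])

```text
t: 57.78
ee_pos: [440.9, -82.7, 195.7]
orientation: [2.21, 2.23, 0.002]
ft_force: [-0.0, -0.7, 0.9]
width: 49.7
grasp_force: 0.0
```

>>> apply_moves(targets=[[0.136,[0.9,-0.2,0],[0,0,0]],[0.136,[0.9,-0.2,0],[0,0,0]],[0.136,[0.9,-0.2,0],[0,0,0]],[0.136,[0.9,-0.2,0],[0,0,0]],[0.136,[0.9,-0.2,0],[0,0,0]],[0.136,[0.9,-0.2,0],[0,0,0]],[0.136,[0.9,-0.2,0],[0,0,0]],[0.136,[0.9,-0.2,0],[0,0,0]]])

```text
t: 58.78
ee_pos: [356.3, 277.4, 195.0]
orientation: [2.209, 2.233, 0.002]
ft_force: [0.5, -0.6, 0.5]
width: 49.9
grasp_force: 0.0
```

>>> apply_moves(targets=[[0.136,[0.9,-0.3,0],[0,0,0]],[0.136,[0.9,-0.3,0],[0,0,0]],[0.136,[0.9,-0.3,0],[0,0,0]],[0.136,[0.5,-0.3,0],[0,0,0]],[0.136,[0,0,0],[0,0,0]],[0.136,[0,0,0],[0,0,0]]])

```text
t: 59.52
ee_pos: [295.2, 434.5, 194.4]
orientation: [2.209, 2.233, -0.0]
ft_force: [-0.1, 0.2, -0.6]
width: 50.1
grasp_force: 0.0
```

Run:
```python
from tray import *
t=im('top','top2.png'); print(axes()[0]); tray(t)
s=im('scene')
print(cv2.imwrite('pics/c10.png',np.vstack([cv2.resize(t['pixels'][145:305,180:420],(660,440),interpolation=cv2.INTER_CUBIC),cv2.resize(s['pixels'][165:265,250:700],(660,160))])))
```

```text
[295.36350994 434.34559892 194.34455574]
mask 0.64 ((442.0355224609375, -54.491363525390625), (102.169677734375, 273.8502197265625), 0.6126149892807007)
seg ((439.7684631347656, -56.5390625), (93.4188461303711, 261.9504699707031), 0.7593886256217957) [[391.0, 74.0], [395.0, -188.0], [488.0, -187.0], [485.0, 75.0]]
True
```

View pics/c10.png

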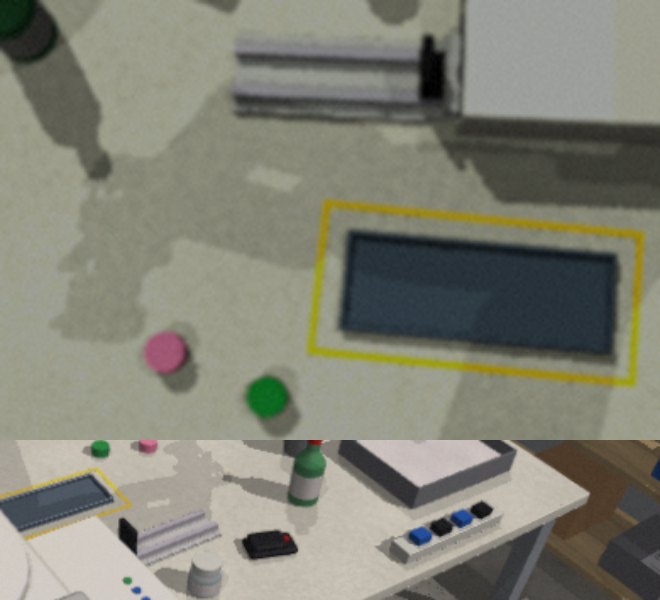

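The tray (345–615, 232–355) lies wholly inside the yellow outline. The handle at (432,68) is still at home, and the pink and green pucks and the other things are unmoved. Handing in.

```bash
python3 -c "
from workcell import ctrl
print(ctrl.close_job())"
```

```text
the job is handed in; nothing more can be done
None
```

The job is handed in: the blue standard is in the blue-ringed well, the tray's two samples are in plain wells 1 and 2, the carriage is caught fully home, and the empty tray lies inside the yellow outline; the hand-in returned no verdict.

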